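# Open the weight case and balance the kitchen scale

### The arm

A 7-joint arm with a two-finger parallel gripper is mounted at the origin on a cart in front of the work surface, level with it; the furniture and walls round the work are solid. World frame = base frame: x ahead of the robot, y to its left, z up, the work surface at z = 0. Lengths are in m, angles in degrees, forces in N, time in s.
With the tool pointing down it reaches from about 0.425 to 0.825 m from the base axis. Payload 3.6 kg.
Tool frame: the origin (TCP) lies at the very end of the fingers, on their centre line; the grasp point (between the pads) lies 19 mm behind it; y points along the fingers, z is the direction in which the jaws open and shut, and the axes are right-handed (so a half turn about y gives the same grasp; the last joint's range is limited). The gripper opens to 93 mm and grips with 3 to 60 N. Pads are 15 mm wide; open, the fingers measure 128 mm over their backs; the gripper's body (75 mm by 188 mm) begins 65 mm behind the grasp point.
Start: joints at [72.049, 35.231, -0.722, 81.555, 0.464, 63.22, -2.315], TCP at [0.184, -0.623, 0.219] pointing down, gripper open.
Joint ranges: [-178.69, 178.69], [-17.37, 117.87], [-77.05, 75.6], [15.02, 138.74], [-78.02, 258.01], [0.78, 113.62], [-162.83, 162.83]. Speed limits (degrees/s): [159.86, 159.86, 180, 180, 180, 180, 180].

### API

Orientations are given as [roll, pitch, yaw] about the fixed x, y, z axes, in that order (R = Rz(yaw) Ry(pitch) Rx(roll)).
In Python, from cell import manip, cams, ticket gives the robot as it stands.
- The arm moves only by the tool send_rows, never from a script. Its argument "deltas" is a list of rows, each an object with "offset": the shift along the tool's x, y, z in mm, a list of three; "rotation": the turn, a rotation vector about the tool's x, y, z in degrees, a list of three. In form: [{"offset": [dx, dy, dz], "rotation": [ax, ay, az]}, ...]. A call has 1 to 20 rows; each row is the pose to reach, as a shift and turn from the pose measured when the call began, along the tool's axes at that moment; what a row does not reach only later rows make up. A row lasts 1/12 s, in which the tool goes at most 41.7 mm and 7.16 degrees, less where a joint would pass 70% of its speed; a pose out of reach is approached as far as the arm can. A call with a gripper value outside its range is refused whole. "claw" is the finger opening in mm, from 0 to 93, set as the call begins (left out, the last holds). The fingers move at their own pace and stop on an object; the grip force is fixed at half the most. Time passes only in rows, so rows that repeat a pose let the fingers close. It gives the time, the measured TCP pose, the force and the opening at its end, in the units of the state.
- manip.sense(): the state, without advancing time (a new reading comes with each control period).
- cams.get_image(name): name is "scene" or "top" or "wrist"; returns the picture (384x512x3 uint8, red, green, blue); there is no depth.
- cams.camera_model(name): a dict with "vfov" (degrees; the focal length in pixels is half the picture's height over the tangent of half this angle, whatever the lens; pixels are square), "cx", "cy" (the principal point, pixels), "camera_from_world" (4x4, takes a point from world to camera coordinates); the wrist camera has in their place "tool_from_camera" (4x4, takes a point from camera to tool coordinates, whose origin is the TCP and whose axes are the tool frame's). Camera axes: x right, y down, z forward; pixel columns grow to the right and rows downward; lengths in m; the calibration is good to about 2 mm. A picture is of the moment at which its call begins: read the wrist's pose just before it. camera_model takes no time and is no camera call.
- ticket.close_job(): hands the job in, once; it reports no verdict.
The state is a dict: "t": time; "qpos": joint angles; "qd": joint speeds; "effort": joint torques, N m; "tool_pos": TCP position; "ee_rot": TCP orientation; "contact_force": force on the tool from outside, world axes, zero at the start; "moment": the same for the moment, N m; "opening": finger opening in m.
Only numpy, scipy, OpenCV 4.12 (cv2) and the standard library are available. Lean on these libraries where they do the work, as an engineer would, in place of code of your own. Each camera call takes 0.05 s, during which the arm holds its last target.

### The job

Lift the lid of the wooden weight case by its front lip and swing it right back until it rests on its stop, without forcing it. Then weigh the jam jar: put counterweights from the case, standing upright, on the scale's empty pan until the beam floats level, its red pointer in the green band. Leave the jar on its pan, the spare weights in the case, the lid open and the other things where they are.

Things in the scene. Friction and masses are not known exactly. Their poses are not given: they have to be found in the camera images.
- case: shallow wooden tray with hinged lid, fixed, 140 mm deep (x), 235 wide (y), 50 high; origin at the centre of its underside, x points from the lip to the hinge. Walls and floor 6 mm. Two 18 mm high dividers make three compartments centred at y = -74, 0, 74 mm, one weight in each; their knobs stand out above the open tray. It stands on the right, its lip facing left, the -y end nearest the robot.
- lid_hinge (a point): middle of the lid's hinge line, which runs along the case's y axis, at the top of the tray's far wall: case frame (70, 0, 52) mm. It does not move.
- lid_lip (a point): middle of the lip's outer edge, on the lid, 165 mm from the hinge line. The lid is a hollow shell 140 x 235 x 44 mm. The lip is a dark ledge 130 mm long, 9 thick, 25 mm out from the lid's front foot; shut, its underside is 53 mm above the worktop, nothing beneath: hook shut fingertips under it, tool leaning about 45 deg with fingers towards the hinge, and follow the arc.
- case_lid (a joint): lid angle, rad: 0 shut, about 1.90 on its stop, leaning back past upright. The hinge is stiff with friction (0.22 N m; lid 250 g): the lid stays wherever it is left, so push it until the stop is felt. About 2 to 4 N at the lip move it.
- weight_a: brass-coloured counterweight, 200 g (all three alike), 78 mm high; starts upright in the nearest (case y = -74 mm) compartment of the case. Body 46 mm across and 45 mm high, then a neck, then a round grip knob 26 mm across from 60 to 78 mm above its foot (pinch it there from above). Origin at the centre of its foot, z up.
- weight_b: brass-coloured counterweight, 200 g (all three alike), 78 mm high; starts upright in the middle compartment of the case. Body 46 mm across and 45 mm high, then a neck, then a round grip knob 26 mm across from 60 to 78 mm above its foot (pinch it there from above). Origin at the centre of its foot, z up.
- weight_c: brass-coloured counterweight, 200 g (all three alike), 78 mm high; starts upright in the farthest (case y = +74 mm) compartment of the case. Body 46 mm across and 45 mm high, then a neck, then a round grip knob 26 mm across from 60 to 78 mm above its foot (pinch it there from above). Origin at the centre of its foot, z up.
- scale: white two-pan kitchen scale, fixed to the worktop, foot 110 x 220 mm, about 345 mm long over the pans; origin at the centre of its underside; its y axis runs along the beam from the weight pan (y = -120 mm) to the goods pan (y = +120 mm). An upright dial plate in the middle reaches 160 mm high and carries a green band behind a red pointer.
- scale_beam (a joint): beam angle, rad: 0 level; positive: goods pan low, weight pan high; stops at +-0.125. Sprung: 200 g difference between the pans turns it 0.118 rad. Settles in about 0.5 s. The green band reaches to +-0.065. The jar's mass is unknown (185 to 465 g): one or two weights are needed; add one, let it settle, look.
- weight_pan_floor (a point): centre of the upper face of the empty weight pan: a steel tray that stays horizontal and rises or sinks up to 15 mm with the beam; 125 mm along the scale's x, 100 mm along y, rim 7 mm high; 89 mm above the worktop when level. Two weights fit side by side along the scale's x, 26 mm either side of the centre.
- jam_jar: jam jar with yellow lid, 66 mm across, 100 mm high, standing on the goods pan; origin at the centre of its foot, z up. Leave it there.
- lemon: bystander: yellow lemon, 71 x 53 x 51 mm, lying in front of the work. Leave it where it is.
- timer: bystander: red round kitchen timer, 73 mm across, 56 mm high, behind the work. Leave it where it is.
- mug: bystander: floral mug, 91 mm high, at the back left. Leave it where it is.
- tin: bystander: low tin, 76 mm across, 58 mm high, at the back right. Leave it where it is.
Mind the look-alikes: they are no part of the job. What is shaped like the jam_jar but purple or turquoise is not meant.

How it is judged:
By the outcome, as a careful person would: the job done as asked, in the order asked, and still so for the second after the job is handed in, with the robot touching nothing.
It also fails if it takes over 67 s, if anything falls off the work surface, if the arm or the gripper's body presses on something with over 40 N, if the wrist force passes 120 N, or if a joint passes its speed limit or range.

## Working session

There is one attempt and no reset: what is moved stays moved. The work goes in short steps, Python scripts to look and compute and a tool call to move; the robot and the scene stay as the last step left them, time stands still between calls to the robot, and variables do not carry over. Pictures are saved under pics/ and viewed, and the job is handed in when it is done.

Besides the shell and the picture viewer there is one more tool, called after ">>>" as a command line: name --argument value ..., lists and objects as JSON in quotes. send_rows: Moves the arm, as the interface text tells. Its arguments: {"type":"object","properties":{"deltas":{"type":"array"},"claw":{"type":"number"}},"required":["deltas"]}

```bash
ls; mkdir -p pics
python3 - <<'E'
from cell import manip,cams,ticket
import cv2,numpy as np
print(manip.sense())
for n in ["scene","top","wrist"]:
    m=cams.camera_model(n);print(n,{k:(np.round(v,4).tolist() if hasattr(v,'__len__') else v) for k,v in m.items()})
    if n!="wrist": cv2.imwrite(f"pics/{n}0.png",cams.get_image(n)[:,:,::-1])
E
```

```text
pics
{'t': 0.0, 'qpos': array([72.05108347, 35.28990133, -0.72305934, 81.63942883,  0.4634159 ,
       63.22040224, -2.31680497]), 'qd': array([-0.01102986,  0.02468018,  0.10890136,  0.01257911,  0.09247867,
        0.10434644,  0.04369654]), 'effort': array([-4.40465383e-04, -4.58939874e+01,  2.08805082e-01, -1.65746462e+01,
       -6.11058204e-02,  2.03454756e-02,  2.39015399e-04]), 'tool_pos': array([ 0.18364551, -0.62269624,  0.21748475]), 'ee_rot': array([-9.01468711e+01, -1.39996355e-03, -1.63567821e+02]), 'contact_force': array([-0.5371726 , -0.77577114,  0.31215788]), 'moment': array([ 0.01290577,  0.0622249 , -0.00500472]), 'opening': 0.09338135339252661}
scene {'vfov': 43.19495761382197, 'cx': 258.5568382640127, 'cy': 196.30931719521226, 'camera_from_world': [[0.3621, -0.9321, -0.0033, -0.1523], [-0.6142, -0.2359, -0.753, 0.3516], [0.7011, 0.2747, -0.658, 1.4171], [0.0, 0.0, 0.0, 1.0]]}
top {'vfov': 49.01856132687948, 'cx': 254.50504829901726, 'cy': 189.53016273108992, 'camera_from_world': [[0.0029, -1.0, -0.004, 0.0406], [-0.9962, -0.0026, -0.0868, 0.4955], [0.0868, 0.0042, -0.9962, 1.2507], [0.0, 0.0, 0.0, 1.0]]}
wrist {'vfov': 62.696262303729064, 'cx': 257.5319450807095, 'cy': 193.35101287549247, 'tool_from_camera': [[0.0002, 0.966, 0.2587, -0.0715], [0.0, -0.2587, 0.966, -0.165], [1.0, -0.0002, -0.0001, 0.0001], [0.0, 0.0, 0.0, 1.0]]}
```

View pics/scene0.png

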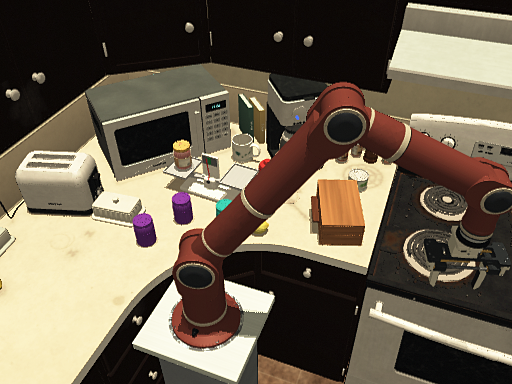

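View pics/top0.png

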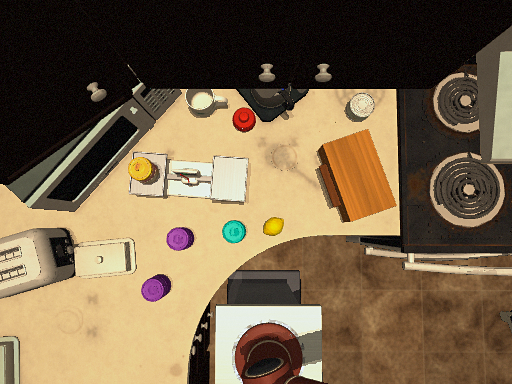

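Run:
```python
import cv2
t=cv2.imread("pics/top0.png"); 
cv2.imwrite("pics/c1.png",cv2.resize(t[110:240,290:420],None,fx=4.6,fy=4.6,interpolation=cv2.INTER_CUBIC))
cv2.imwrite("pics/c2.png",cv2.resize(t[130:220,120:260],None,fx=5.5,fy=5.5,interpolation=cv2.INTER_CUBIC))
s=cv2.imread("pics/scene0.png"); 
cv2.imwrite("pics/c3.png",cv2.resize(s[130:250,130:380],None,fx=3.2,fy=3.2,interpolation=cv2.INTER_CUBIC))
```

```text
(no output)
```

View pics/c1.png

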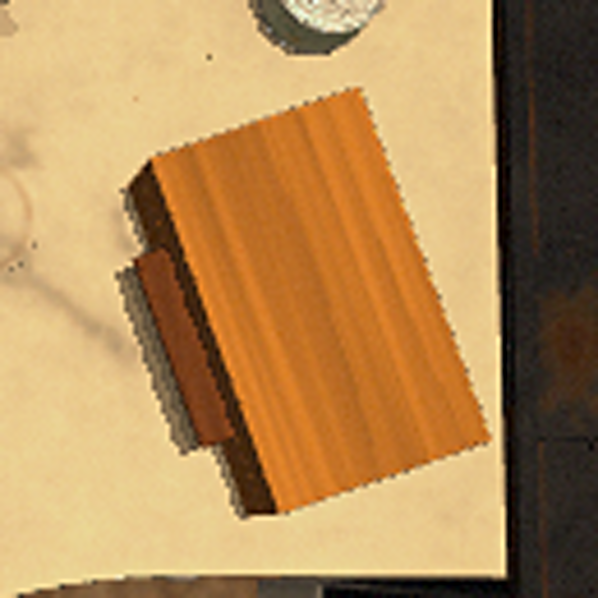

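View pics/c2.png

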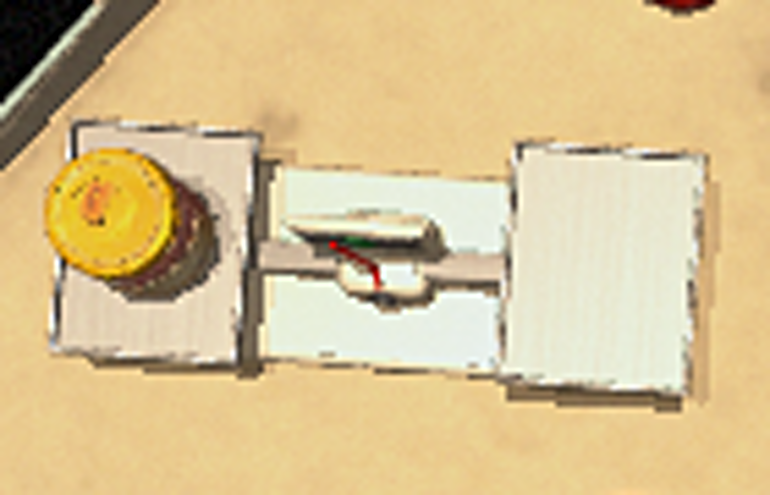

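View pics/c3.png

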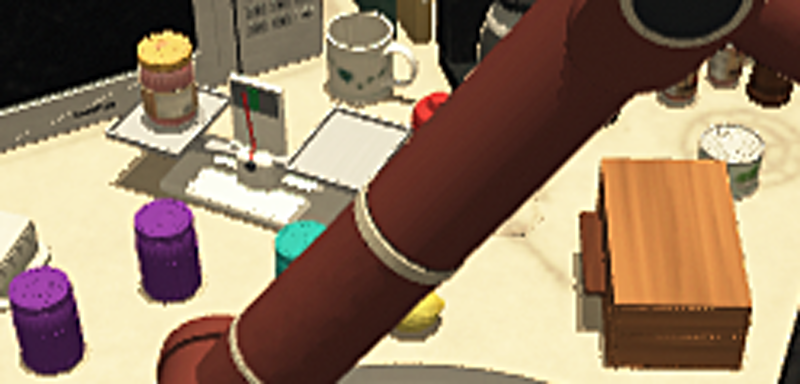

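```bash
cat > h.py <<'E'
from cell import manip,cams,ticket
import cv2,numpy as np
from scipy.spatial.transform import Rotation as R
def ray(n,uv,z):
    m=cams.camera_model(n);f=192/np.tan(np.radians(m['vfov']/2));T=np.linalg.inv(m['camera_from_world'])
    d=T[:3,:3]@np.array([(uv[0]-m['cx'])/f,(uv[1]-m['cy'])/f,1]);o=T[:3,3]
    return o+d*(z-o[2])/d[2]
def pix(n,p):
    m=cams.camera_model(n);f=192/np.tan(np.radians(m['vfov']/2))
    c=m['camera_from_world']@np.r_[p,1];return c[:2]/c[2]*f+[m['cx'],m['cy']]
def pose(s=None):
    s=s or manip.sense();return np.array(s['tool_pos']),R.from_euler('xyz',s['ee_rot'],degrees=True)
def to(p,r,s=None):
    "offset mm and rotvec deg to reach world pose"
    q,o=pose(s);return np.round(o.inv().apply(np.array(p)-q)*1000,1),np.round((o.inv()*r).as_rotvec(degrees=True),2)
def snap(n,fn,crop=None,k=1):
    i=cams.get_image(n)[:,:,::-1]
    if crop: x0,y0,x1,y1=crop;i=i[y0:y1,x0:x1]
    cv2.imwrite(fn,cv2.resize(i,None,fx=k,fy=k,interpolation=cv2.INTER_CUBIC));
E
python3 - <<'E'
from h import *
C=[np.array(c)/4.6+[290,110] for c in [(153,157),(360,88),(490,438),(282,513)]]
P=[ray("top",c,.096) for c in C]
for p in P:print(p.round(4))
print([np.linalg.norm(P[i]-P[(i+1)%4]).round(4) for i in range(4)])
L=[ray("top",np.array(c)/4.6+[290,110],.062) for c in [(134,261),(203,446),(235,436),(165,250)]]
for p in L:print('lip',p.round(4))
W=[ray("top",np.array(c)/5.5+[120,130],.111) for c in [(517,143),(706,157),(690,390),(503,380)]]
for p in W:print('pan',p.round(4))
print(np.mean(W,0),[np.linalg.norm(W[i]-W[(i+1)%4]).round(4) for i in range(4)])
c=np.mean(P,0); 
ex=(P[1]+P[2]-P[0]-P[3]);ex/=np.linalg.norm(ex);ey=(P[0]+P[1]-P[2]-P[3]);ey/=np.linalg.norm(ey);print(c,ex,ey,np.degrees(np.arctan2(ex[1],ex[0])),np.degrees(np.arctan2(-ey[0],ey[1])))
m=cams.camera_model("wrist")
print(R.from_euler('xyz',manip.sense()['ee_rot'],degrees=True).as_matrix().round(3))
E
```

```text
[ 0.6201 -0.1552  0.096 ]
[ 0.6641 -0.285   0.096 ]
[ 0.4453 -0.3605  0.096 ]
[ 0.3989 -0.2318  0.096 ]
[np.float64(0.1371), np.float64(0.2314), np.float64(0.1368), np.float64(0.2341)]
lip [ 0.5595 -0.1478  0.062 ]
lip [ 0.4415 -0.1902  0.062 ]
lip [ 0.4479 -0.2105  0.062 ]
lip [ 0.5667 -0.1676  0.062 ]
pan [0.5825 0.1565 0.111 ]
pan [0.5754 0.0593 0.111 ]
pan [0.4555 0.0669 0.111 ]
pan [0.4604 0.1623 0.111 ]
[0.51844618 0.11123165 0.111     ] [np.float64(0.0975), np.float64(0.1202), np.float64(0.0955), np.float64(0.1223)]
[ 0.53214009 -0.25812199  0.096     ] [ 0.33007884 -0.94395337  0.        ] [0.94515098 0.32663378 0.        ] -70.72643895492756 -70.93541343416938
[[-0.959 -0.001  0.283]
 [-0.283  0.002 -0.959]
 [ 0.    -1.    -0.002]]
```

```bash
cat >> h.py <<'E'
C0=np.array([.5324,-.258,0]);YAW=np.radians(-70.8)
ex=np.array([np.cos(YAW),np.sin(YAW),0]);ey=np.array([-np.sin(YAW),np.cos(YAW),0]);ez=np.array([0,0,1.])
def case(s,y,z): return C0+ex*s+ey*y+ez*z
def lean(a):
    "tool orientation leaning a deg: y = down tilted towards hinge, z=ey"
    a=np.radians(a);y=ex*np.sin(a)-ez*np.cos(a);return R.from_matrix(np.c_[np.cross(y,ey),y,ey])
E
python3 - <<'E'
from h import *
print(ray("top",(273,226),.03),ray("top",(234,231),.1),ray("top",(244,119),.05))
s=manip.sense()
print(to([.40,-.12,.32],lean(0),s)); print(to(case(-150,0,0)*0+case(-.150,0,.11),lean(45),s),case(-.15,0,.11))
E
```

```text
[ 0.38574171 -0.01342164  0.03      ] [0.37137564 0.09897897 0.1       ] [0.7050267  0.07400981 0.05      ]
(array([-349.7, -101.4, -421.3]), array([  0.1 , -92.77,  -0.11]))
(array([-430.4,  108.5, -400.8]), array([ 36.35, -87.47, -34.64])) [ 0.48307    -0.11634354  0.11      ]
```

>>> send_rows --claw 0 --deltas '[{"offset":[-40,-60,-20],"rotation":[0,-7,0]},{"offset":[-60,-100,-55],"rotation":[0,-14,0]},{"offset":[-85,-101,-88],"rotation":[0,-21,0]},{"offset":[-110,-101,-120],"rotation":[0,-28,0]},{"offset":[-135,-101,-152],"rotation":[0,-35,0]},{"offset":[-160,-101,-184],"rotation":[0,-42,0]},{"offset":[-185,-101,-216],"rotation":[0,-49,0]},{"offset":[-210,-101,-248],"rotation":[0,-56,0]},{"offset":[-235,-101,-280],"rotation":[0,-63,0]},{"offset":[-260,-101,-312],"rotation":[0,-70,0]},{"offset":[-285,-101,-344],"rotation":[0,-77,0]},{"offset":[-310,-101,-376],"rotation":[0,-84,0]},{"offset":[-335,-101,-405],"rotation":[0,-91,0]},{"offset":[-350,-101,-421],"rotation":[0,-93,0]},{"offset":[-350,-101,-421],"rotation":[0,-93,0]},{"offset":[-350,-101,-421],"rotation":[0,-93,0]}]'

```text
t: 1.43
tool_pos: [0.4009, -0.1174, 0.3196]
ee_rot: [-90.0, 0.2, -70.2]
contact_force: [0.1, -0.4, 0.3]
opening: 0.0005
```

Run:
```python
from h import *
s=manip.sense();print(s['qpos'].round(1))
print(to(case(-.150,0,.15),lean(45),s));print(to(case(-.120,0,.060),lean(45),s))
```

```text
[ 42.1  10.6 -34.3 106.4   6.4  65.   25.4]
(array([ 27.3, 169.5,  77.7]), array([ -0.26,   0.58, -45.16]))
(array([ 57.5, 259.4,  77.3]), array([ -0.26,   0.58, -45.16]))
```

>>> send_rows --deltas '[{"offset":[5,30,13],"rotation":[0,0.5,-7]},{"offset":[10,60,26],"rotation":[0,0.5,-14]},{"offset":[15,90,39],"rotation":[0,0.5,-21]},{"offset":[20,120,52],"rotation":[0,0.5,-28]},{"offset":[25,145,65],"rotation":[0,0.5,-35]},{"offset":[27,165,77],"rotation":[0,0.5,-42]},{"offset":[27,170,77],"rotation":[0,0.5,-45]},{"offset":[27,170,77],"rotation":[0,0.5,-45]},{"offset":[27,170,77],"rotation":[0,0.5,-45]}]'

```text
t: 2.18
tool_pos: [0.4826, -0.1165, 0.1475]
ee_rot: [-89.9, -45.1, -70.7]
contact_force: [-1.2, 0.4, -0.8]
opening: 0.0003
```

Run:
```python
from h import *
s=manip.sense();print(s['qpos'].round(1))
p,o=pose(s);
print(to(case(-.115,0,.04),lean(45),s));print(to(case(-.105,0,.021),lean(45),s));print(to(case(-.089,0,.025),lean(45),s))
snap("wrist","pics/w1.png");snap("scene","pics/s1.png",(130,100,390,290),3)
```

```text
[ -5.   32.7 -16.  127.8  76.2  56.  -65. ]
(array([-51.4, 100.7,   0.2]), array([-0.21,  0.1 ,  0.05]))
(array([-57.7, 121.2,   0.2]), array([-0.21,  0.1 ,  0.05]))
(array([-4.360e+01,  1.297e+02,  1.000e-01]), array([-0.21,  0.1 ,  0.05]))
```

View pics/w1.png

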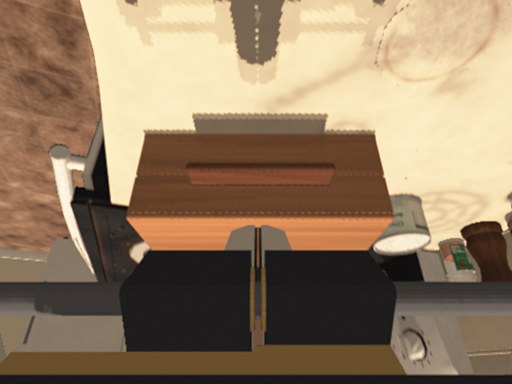

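View pics/s1.png

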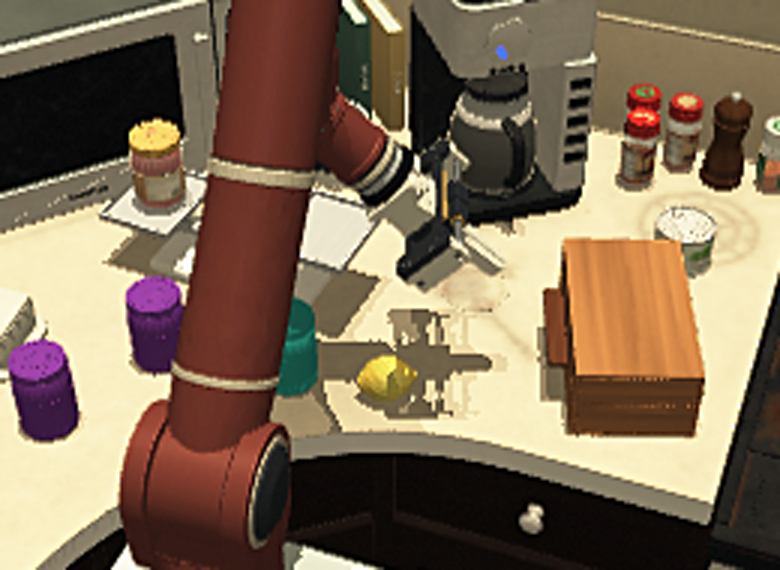

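>>> send_rows --deltas '[{"offset":[-20,35,0],"rotation":[0,0,0]},{"offset":[-40,70,0],"rotation":[0,0,0]},{"offset":[-52,100,0],"rotation":[0,0,0]},{"offset":[-58,121,0],"rotation":[0,0,0]},{"offset":[-58,121,0],"rotation":[0,0,0]},{"offset":[-51,127,0],"rotation":[0,0,0]},{"offset":[-47,129,0],"rotation":[0,0,0]},{"offset":[-47,129,0],"rotation":[0,0,0]}]'

```text
t: 2.95
tool_pos: [0.501, -0.1718, 0.025]
ee_rot: [-90.0, -44.9, -70.6]
contact_force: [-0.2, 0.0, 0.8]
opening: 0.0005
```

Run:
```python
from h import *
s=manip.sense();print(s['contact_force'],((s['tool_pos']-C0)@np.c_[ex,ey,ez]).round(4))
snap("wrist","pics/w2.png");snap("scene","pics/s2.png",(230,130,390,250),4.5)
```

```text
[-0.21664407  0.00141966  0.79340504] [-0.0917 -0.0013  0.025 ]
```

View pics/w2.png

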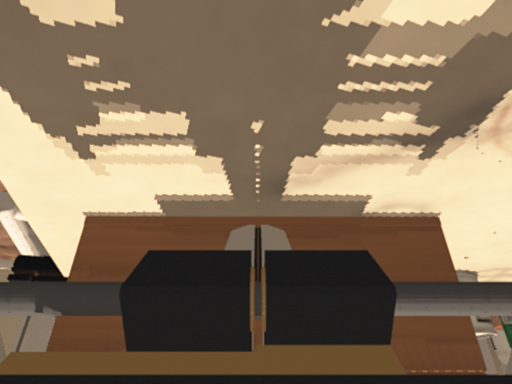

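View pics/s2.png

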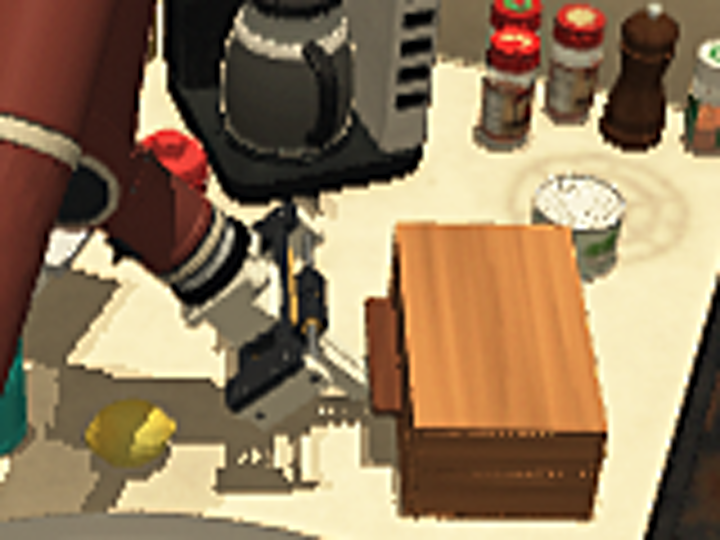

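```bash
cat >> h.py <<'E'
def arc(f,h=.008,d=.016):
    a=np.radians(f);rx=np.array([1,1])/2**.5;ry=np.array([1,-1])/2**.5
    u=np.array([-np.cos(a),np.sin(a)]);n=np.array([np.sin(a),np.cos(a)])*.001
    H=np.array([.07,.052])
    if f<=45: T=H+.165*u+n-h*rx+d*ry
    else: T=H+(.165-d)*u+n-h*rx
    return case(T[0],0,T[1])
E
python3 - <<'E'
from h import *
s=manip.sense()
for f in list(range(0,48,3)): print(f,to(arc(f),lean(45),s)[0])
E
```

```text
0 [11.2 -5.5  0.7]
3 [ 17.5 -11.4   0.7]
6 [ 24.1 -17.    0.7]
9 [ 31.  -22.2   0.7]
12 [ 38.1 -27.1   0.7]
15 [ 45.5 -31.6   0.7]
18 [ 53.1 -35.7   0.7]
21 [ 60.9 -39.4   0.7]
24 [ 68.9 -42.6   0.6]
27 [ 77.  -45.5   0.6]
30 [ 85.3 -47.9   0.6]
33 [ 93.7 -49.9   0.6]
36 [102.2 -51.5   0.5]
39 [110.8 -52.6   0.5]
42 [119.4 -53.2   0.5]
45 [128.  -53.4   0.4]
```

>>> send_rows --deltas '[{"offset":[5,1,1],"rotation":[0,0,0]},{"offset":[8,-3,1],"rotation":[0,0,0]},{"offset":[11,-6,1],"rotation":[0,0,0]},{"offset":[14,-9,1],"rotation":[0,0,0]},{"offset":[18,-11,1],"rotation":[0,0,0]},{"offset":[24,-17,1],"rotation":[0,0,0]},{"offset":[31,-22,1],"rotation":[0,0,0]},{"offset":[38,-27,1],"rotation":[0,0,0]},{"offset":[45,-31,1],"rotation":[0,0,0]},{"offset":[53,-36,1],"rotation":[0,0,0]}]'

```text
t: 3.88
tool_pos: [0.5057, -0.18, 0.087]
ee_rot: [-90.1, -44.7, -70.3]
contact_force: [0.6, -0.1, -3.3]
opening: 0.0001
```

Run:
```python
from h import *
s=manip.sense();print(s['contact_force'],((s['tool_pos']-C0)@np.c_[ex,ey,ez]).round(4))
snap("scene","pics/s3.png",(230,130,390,250),4.5)
for f in list(range(18,50,3)): print(f,to(arc(f),lean(45),s)[0])
```

```text
[ 0.5779304  -0.07458368 -3.26248063] [-0.0824  0.0005  0.087 ]
18 [ 1.   1.1 -0.5]
21 [ 8.8 -2.6 -0.5]
24 [16.8 -5.9 -0.6]
27 [24.9 -8.8 -0.6]
30 [ 33.2 -11.2  -0.6]
33 [ 41.6 -13.3  -0.7]
36 [ 50.1 -14.8  -0.7]
39 [ 58.7 -15.9  -0.8]
42 [ 67.3 -16.6  -0.8]
45 [ 75.9 -16.8  -0.9]
48 [ 83.7 -16.6  -0.9]
```

View pics/s3.png

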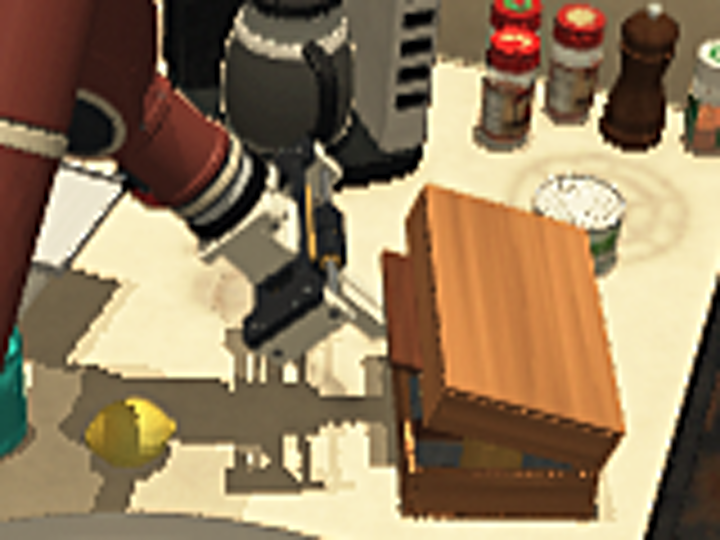

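Run:
```python
from h import *
s=manip.sense()
for f in list(range(45,78,3)): print(f,to(arc(f),lean(45),s)[0])
```

```text
45 [ 73.9 -16.   -0.8]
48 [ 81.7 -15.8  -0.9]
51 [ 89.5 -15.1  -0.9]
54 [ 97.2 -14.1  -0.9]
57 [104.9 -12.6  -1. ]
60 [112.5 -10.8  -1. ]
63 [119.9  -8.5  -1.1]
66 [127.3  -5.9  -1.1]
69 [134.5  -2.9  -1.1]
72 [141.5   0.5  -1.2]
75 [148.4   4.3  -1.2]
```

>>> send_rows --deltas '[{"offset":[8,-3,-0.5],"rotation":[0,0,0]},{"offset":[16,-6,-0.5],"rotation":[0,0,0]},{"offset":[24,-9,-0.5],"rotation":[0,0,0]},{"offset":[32,-11,-0.5],"rotation":[0,0,0]},{"offset":[40,-13,-0.5],"rotation":[0,0,0]},{"offset":[49,-14,-0.5],"rotation":[0,0,0]},{"offset":[57,-15,-0.5],"rotation":[0,0,0]},{"offset":[66,-16,-0.5],"rotation":[0,0,0]},{"offset":[74,-16,-1],"rotation":[0,0,0]},{"offset":[82,-16,-1],"rotation":[0,0,0]},{"offset":[90,-15,-1],"rotation":[0,0,0]},{"offset":[97,-14,-1],"rotation":[0,0,0]},{"offset":[105,-12.5,-1],"rotation":[0,0,0]},{"offset":[112,-11,-1],"rotation":[0,0,0]},{"offset":[120,-8.5,-1],"rotation":[0,0,0]},{"offset":[127,-6,-1],"rotation":[0,0,0]}]'

```text
t: 5.27
tool_pos: [0.5341, -0.2626, 0.1831]
ee_rot: [-89.9, -44.8, -70.5]
contact_force: [0.3, 1.4, -1.2]
opening: 0.0007
```

Run:
```python
from h import *
s=manip.sense();print(s['contact_force'],((s['tool_pos']-C0)@np.c_[ex,ey,ez]).round(4),s['qpos'].round())
snap("scene","pics/s4.png",(230,110,390,250),4.2)
for f in list(range(66,125,4)): print(f,to(arc(f),lean(45),s)[0])
```

```text
[ 0.32460514  1.41254458 -1.21091938] [4.900e-03 1.000e-04 1.831e-01] [ 10.  30.  -9. 120.  82.  46. -47.]
66 [-0.3 -0.  -0.1]
70 [ 9.2  4.1 -0.2]
74 [18.5  8.8 -0.2]
78 [27.4 14.2 -0.3]
82 [35.9 20.2 -0.4]
86 [43.9 26.8 -0.4]
90 [51.5 33.9 -0.5]
94 [58.6 41.6 -0.6]
98 [65.1 49.7 -0.6]
102 [71.  58.2 -0.7]
106 [76.3 67.2 -0.8]
110 [81.  76.4 -0.8]
114 [85.  86.  -0.9]
118 [88.4 95.9 -1. ]
122 [ 91.  105.9  -1.1]
```

View pics/s4.png

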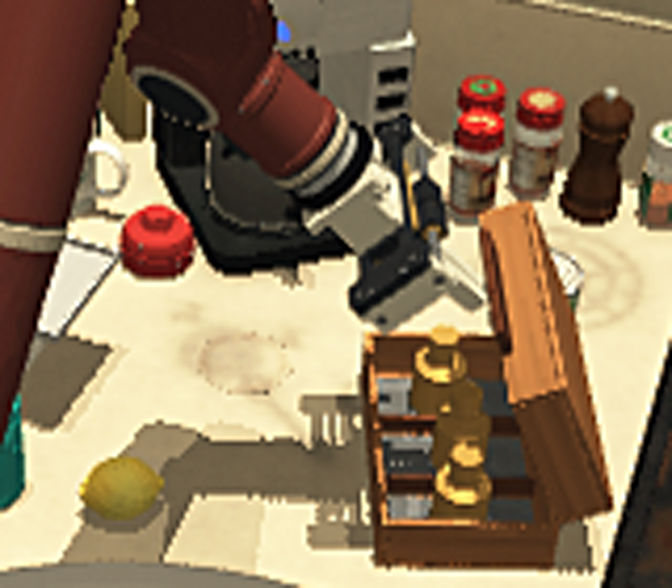

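>>> send_rows --deltas '[{"offset":[7,3,0],"rotation":[0,0,0]},{"offset":[14,6.5,0],"rotation":[0,0,0]},{"offset":[21,10,0],"rotation":[0,0,0]},{"offset":[27,14,0],"rotation":[0,0,0]},{"offset":[34,19,0],"rotation":[0,0,0]},{"offset":[40,23,0],"rotation":[0,0,0]},{"offset":[46,28,0],"rotation":[0,0,0]},{"offset":[51,34,0],"rotation":[0,0,0]},{"offset":[57,40,-0.5],"rotation":[0,0,0]},{"offset":[62,46,-0.5],"rotation":[0,0,0]},{"offset":[67,52,-0.5],"rotation":[0,0,0]},{"offset":[71,58,-0.5],"rotation":[0,0,0]},{"offset":[74,63,-0.5],"rotation":[0,0,0]},{"offset":[74,63,-0.5],"rotation":[0,0,0]}]'

```text
t: 6.48
tool_pos: [0.5659, -0.358, 0.1918]
ee_rot: [-89.9, -45.1, -70.8]
contact_force: [-0.1, -0.3, 0.1]
opening: 0.0004
```

Run:
```python
from h import *
s=manip.sense();print(s['contact_force'],((s['tool_pos']-C0)@np.c_[ex,ey,ez]).round(4),s['qpos'].round())
snap("scene","pics/s5.png",(230,110,390,250),4.2)
for f in list(range(104,125,2)): print(f,to(arc(f),lean(45),s)[0])
```

```text
[-0.1244698  -0.33885788  0.07535536] [ 0.1054 -0.0013  0.1918] [ 18.  33.  -6. 112.  83.  40. -37.]
104 [-3.6 -2.1  1.3]
106 [-1.1  2.5  1.3]
108 [1.3 7.1 1.3]
110 [ 3.6 11.8  1.2]
112 [ 5.6 16.5  1.2]
114 [ 7.6 21.4  1.2]
116 [ 9.3 26.3  1.2]
118 [10.9 31.2  1.2]
120 [12.3 36.2  1.2]
122 [13.5 41.3  1.2]
124 [14.5 46.4  1.2]
```

View pics/s5.png

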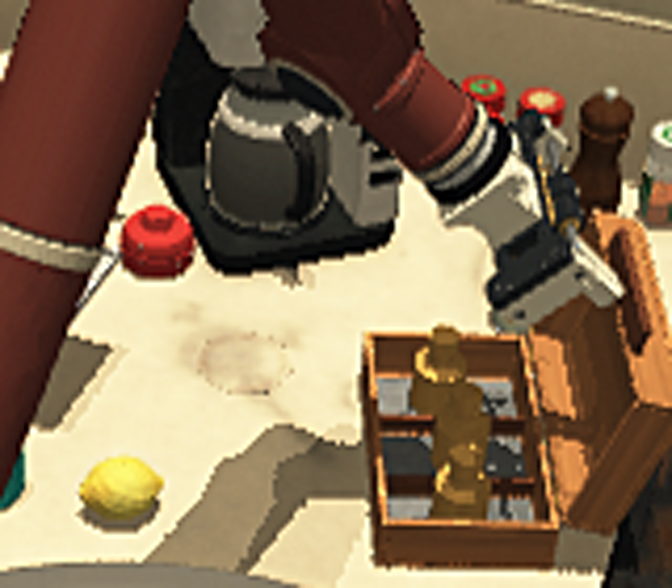

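>>> send_rows --deltas '[{"offset":[0,2,0],"rotation":[0,0,0]},{"offset":[0.5,4,0],"rotation":[0,0,0]},{"offset":[1,6,0],"rotation":[0,0,0]},{"offset":[2,8,0],"rotation":[0,0,0]}]'

```text
t: 6.87
tool_pos: [0.5685, -0.3638, 0.1877]
ee_rot: [-89.9, -45.0, -70.7]
contact_force: [-0.4, 0.0, 0.8]
opening: 0.0004
```

>>> send_rows --deltas '[{"offset":[1,2,0],"rotation":[0,0,0]},{"offset":[2,4,0],"rotation":[0,0,0]}]'

```text
t: 7.03
tool_pos: [0.5692, -0.3652, 0.1868]
ee_rot: [-89.9, -45.0, -70.7]
contact_force: [-13.9, 19.9, 19.6]
opening: 0.0008
```

>>> send_rows --deltas '[{"offset":[-8,-12,0],"rotation":[0,0,0]},{"offset":[-15,-40,0],"rotation":[0,0,0]},{"offset":[-20,-70,0],"rotation":[0,0,0]}]'

```text
t: 7.28
tool_pos: [0.5467, -0.3048, 0.2212]
ee_rot: [-90.1, -44.9, -70.6]
contact_force: [1.5, -0.1, 0.6]
opening: 0.0009
```

Run:
```python
from h import *
s=manip.sense();print(s['contact_force'],((s['tool_pos']-C0)@np.c_[ex,ey,ez]).round(4))
snap("scene","pics/s6.png",(230,90,390,250),3.7);snap("top","pics/t6.png",(290,90,440,240),4);snap("wrist","pics/w6.png")
print(arc(109))
```

```text
[ 1.53593411 -0.08601191  0.60347867] [ 0.0489 -0.0019  0.2212]
[ 0.56982447 -0.36546844  0.18689985]
```

View pics/s6.png

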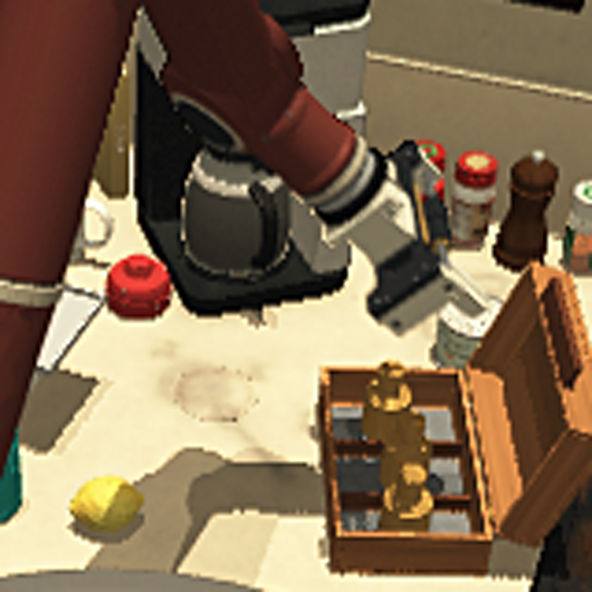

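View pics/t6.png

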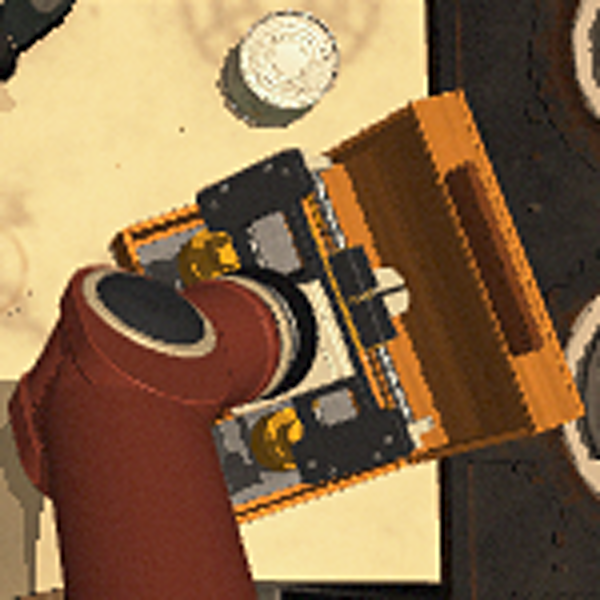

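View pics/w6.png

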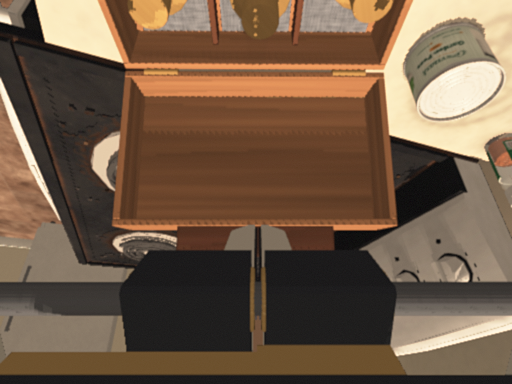

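Run:
```python
from h import *
print(to(case(.03,0,.22),lean(0)))
```

```text
(array([-15.3, -10.4,  -0.9]), array([-0.41,  0.32, 45.01]))
```

>>> send_rows --claw 45 --deltas '[{"offset":[-15,-10,-1],"rotation":[-0.4,0.3,15]},{"offset":[-15,-10,-1],"rotation":[-0.4,0.3,30]},{"offset":[-15,-10,-1],"rotation":[-0.4,0.3,45]},{"offset":[-15,-10,-1],"rotation":[-0.4,0.3,45]},{"offset":[-15,-10,-1],"rotation":[-0.4,0.3,45]},{"offset":[-15,-10,-1],"rotation":[-0.4,0.3,45]},{"offset":[-15,-10,-1],"rotation":[-0.4,0.3,45]},{"offset":[-15,-10,-1],"rotation":[-0.4,0.3,45]}]'

```text
t: 8.1
tool_pos: [0.5409, -0.2966, 0.2176]
ee_rot: [-90.1, -0.0, -71.6]
contact_force: [-0.1, -1.7, -1.5]
opening: 0.0444
```

Run:
```python
from h import *
s=manip.sense();print(s['qpos'].round(),s['opening'],s['tool_pos'])
snap("wrist","pics/w7.png");snap("top","pics/t7.png",(120,110,440,240),2.4)
```

```text
[ 44.  35. -30.  87.  19.  63.  28.] 0.04439137462432333 [ 0.54090313 -0.29655842  0.21763376]
```

View pics/w7.png

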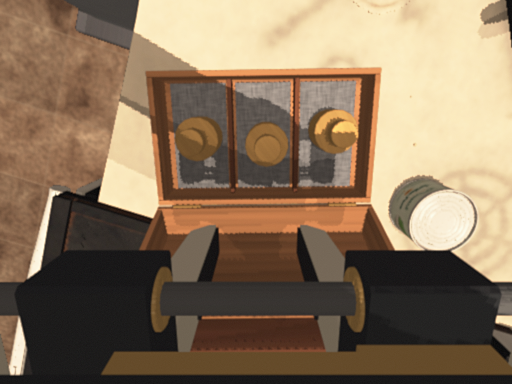

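View pics/t7.png

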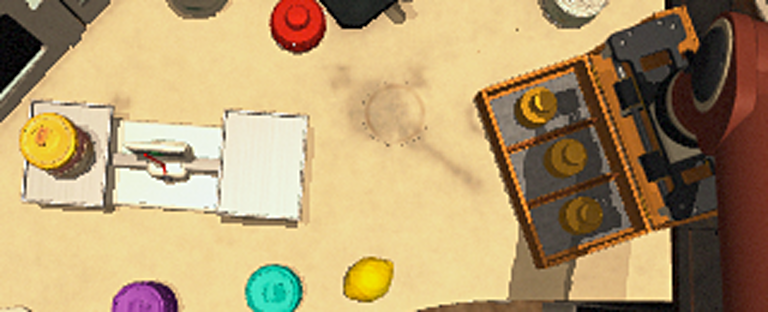

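Run:
```python
import cv2
a=cv2.imread("pics/w7.png")[60:210,140:390];cv2.imwrite("pics/w7c.png",cv2.resize(a,None,fx=3.2,fy=3.2,interpolation=cv2.INTER_CUBIC))
a=cv2.imread("pics/t7.png")[60:280,470:670];cv2.imwrite("pics/t7c.png",cv2.resize(a,None,fx=2.7,fy=2.7,interpolation=cv2.INTER_CUBIC))
```

```text
(no output)
```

View pics/w7c.png

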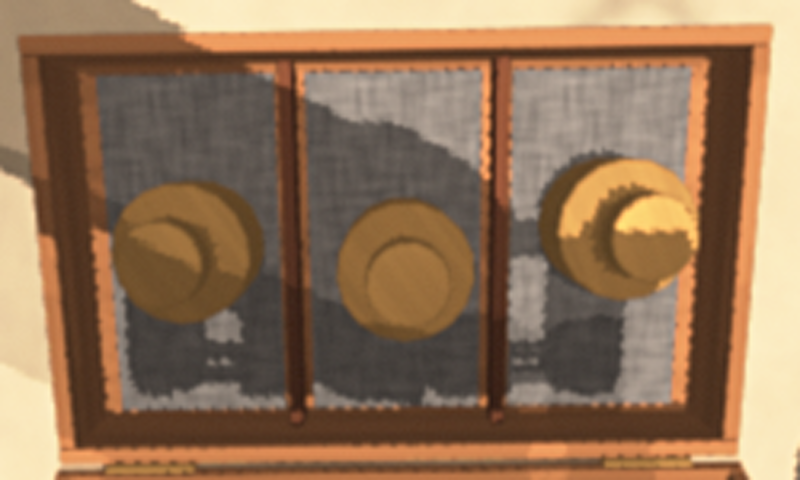

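View pics/t7c.png

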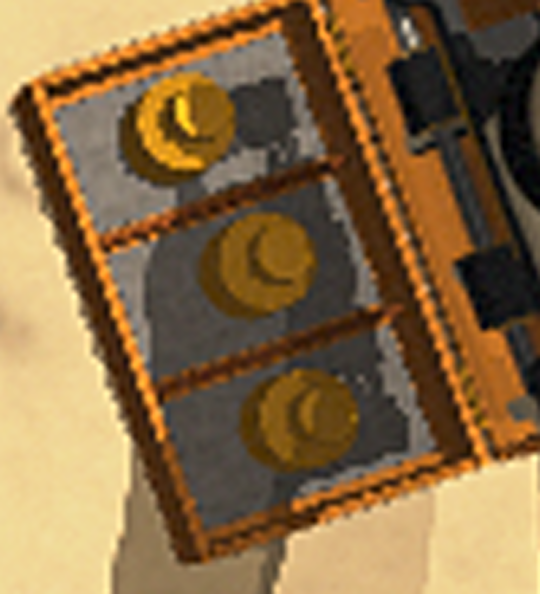

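```bash
cat >> h.py <<'E'
def wray(uv,z,s):
    m=cams.camera_model("wrist");f=192/np.tan(np.radians(m['vfov']/2));T=np.array(m['tool_from_camera']);p,o=pose(s)
    d=o.apply(T[:3,:3]@np.array([(uv[0]-m['cx'])/f,(uv[1]-m['cy'])/f,1]));q=p+o.apply(T[:3,3])
    return q+d*(z-q[2])/d[2]
E
python3 - <<'E'
from h import *
s=manip.sense()
for n,w,t in [('a',(160,262),(330,412)),('b',(408,282),(288,253)),('c',(652,240),(212,110))]:
    A=wray(np.array(w)/3.2+[140,60],.084,s);B=ray("top",(np.array(t)/2.7+[470,60])/2.4+[120,110],.084)
    print(n,A.round(4),B.round(4),((A-C0)@np.c_[ex,ey]).round(4))
E
```

```text
a [ 0.4672 -0.2708  0.084 ] [ 0.4647 -0.2798  0.084 ] [-0.0094 -0.0658]
b [ 0.5381 -0.2527  0.084 ] [ 0.5355 -0.2626  0.084 ] [-0.0032  0.0072]
c [ 0.6015 -0.218   0.084 ] [ 0.5997 -0.2299  0.084 ] [-0.0151  0.0784]
```

Run:
```python
from h import *
s=manip.sense();print(s['qd'].round(2),s['ee_rot'])
for w in [(22,40),(770,28),(62,450),(735,455)]:
    A=wray(np.array(w)/3.2+[140,60],.050,s);print(((A-C0)@np.c_[ex,ey]).round(4))
for t in [(18,92),(190,558),(317,0)]:
    A=ray("top",(np.array(t)/2.7+[470,60])/2.4+[120,110],.05);print('t',((A-C0)@np.c_[ex,ey]).round(4))
for t in [(330,412),(288,253),(212,110)]:
    A=ray("top",(np.array(t)/2.7+[470,60])/2.4+[120,110],.084);print('t',((A-C0)@np.c_[ex,ey]).round(4))
```

```text
[-3.12 -2.26 -2.45  3.02 -0.65 -0.36  0.05] [-9.01376102e+01 -1.83447871e-02 -7.10613675e+01]
[-0.0744 -0.1117]
[-0.0767  0.1197]
[ 0.0581 -0.1107]
[0.0609 0.1209]
t [-0.0765  0.1129]
t [-0.0753 -0.1133]
t [0.068  0.1083]
t [-0.0016 -0.0711]
t [0.0054 0.0014]
t [-0.0044  0.0727]
```

Run:
```python
from h import *
s=manip.sense();print(s['tool_pos'])
print(to(case(0,-.0715,.12),lean(0),s),to(case(0,-.0715,.058),lean(0),s))
```

```text
[ 0.541128   -0.28930218  0.21795033]
(array([-32.1,  98.1, -69.4]), array([ 0.14, -0.26,  0.02])) (array([-32.2, 160.1, -69.2]), array([ 0.14, -0.26,  0.02]))
```

>>> send_rows --deltas '[{"offset":[-16,40,-35],"rotation":[0,-0.3,0]},{"offset":[-32,75,-69],"rotation":[0,-0.3,0]},{"offset":[-32,98,-69],"rotation":[0,-0.3,0]},{"offset":[-32,98,-69],"rotation":[0,-0.3,0]},{"offset":[-32,98,-69],"rotation":[0,-0.3,0]}]'

```text
t: 8.62
tool_pos: [0.4635, -0.2796, 0.1191]
ee_rot: [-90.4, 0.1, -70.6]
contact_force: [0.8, -0.8, 0.9]
opening: 0.0453
```

Run:
```python
from h import *
s=manip.sense();print(s['tool_pos'],s['qd'].round(1))
snap("wrist","pics/w8.png")
s=manip.sense();print(s['tool_pos'])
print(to(case(0,-.0715,.058),lean(0),s))
```

```text
[ 0.46350356 -0.27956931  0.11905103] [-0.4 -1.5 -2.6 -7.9 -0.6  0.3  0.5]
[ 0.46683062 -0.2802916   0.12105284]
(array([ 0.4, 63.1, -2.2]), array([0.05, 0.2 , 0.09]))
```

View pics/w8.png

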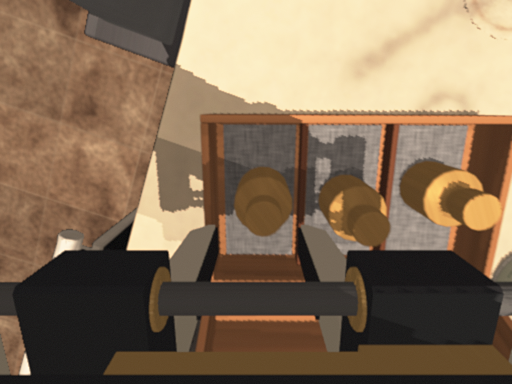

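Run:
```python
from h import *
s=manip.sense();s['tool_pos']=np.array([.465,-.28,.12])
A=wray((265,216),.084,s);print(A,((A-C0)@np.c_[ex,ey]).round(4))
print(pose(s)[1].inv().apply(A-s['tool_pos']))
```

```text
[ 0.46895941 -0.27661835  0.084     ] [-0.0033 -0.066 ]
[-0.00193066  0.03599259  0.00489069]
```

>>> send_rows --deltas '[{"offset":[-1,15,1.5],"rotation":[0,0,0]},{"offset":[-1,32,1.5],"rotation":[0,0,0]},{"offset":[-1,48,1.5],"rotation":[0,0,0]},{"offset":[-1,62,1.5],"rotation":[0,0,0]},{"offset":[-1,63,1.5],"rotation":[0,0,0]},{"offset":[-1,63,1.5],"rotation":[0,0,0]}]'

```text
t: 9.17
tool_pos: [0.4709, -0.2787, 0.0595]
ee_rot: [-89.9, -0.2, -70.5]
contact_force: [0.2, -0.1, 0.4]
opening: 0.0452
```

>>> send_rows --claw 10 --deltas '[{"offset":[0,0,0],"rotation":[0,0,0]},{"offset":[0,0,0],"rotation":[0,0,0]},{"offset":[0,0,0],"rotation":[0,0,0]},{"offset":[0,0,0],"rotation":[0,0,0]},{"offset":[0,0,0],"rotation":[0,0,0]},{"offset":[0,0,0],"rotation":[0,0,0]}]'

```text
t: 9.67
tool_pos: [0.4713, -0.2793, 0.0605]
ee_rot: [-89.8, -0.3, -70.5]
contact_force: [-2.3, -0.3, 5.6]
opening: 0.0253
```

Run:
```python
from h import *
s=manip.sense();print(s['tool_pos'],s['contact_force'],s['opening'])
snap("wrist","pics/w9.png")
```

```text
[ 0.47130457 -0.27932653  0.06047883] [-2.34457007 -0.33335328  5.56673922] 0.025276439885925272
```

View pics/w9.png

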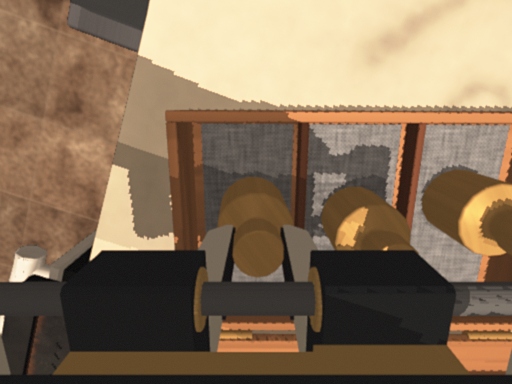

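```bash
cat >> h.py <<'E'
def vert(yaw): return R.from_euler('xyz',[-90,0,yaw],degrees=True)
E
python3 - <<'E'
from h import *
s=manip.sense();print(s['tool_pos'],s['qpos'].round())
print(to([.544,.1095,.21],vert(-3.3),s))
E
```

```text
[ 0.47131104 -0.27935091  0.06047717] [ 44.  40. -25. 108.  27.  38.  22.]
(array([-341.5, -150.9,  198.6]), array([ 4.000e-02, -6.723e+01,  3.900e-01]))
```

>>> send_rows --deltas '[{"offset":[0,-15,0],"rotation":[0,0,0]},{"offset":[0,-40,0],"rotation":[0,0,0]},{"offset":[0,-70,0],"rotation":[0,0,0]},{"offset":[0,-100,0],"rotation":[0,0,0]},{"offset":[0,-130,0],"rotation":[0,0,0]},{"offset":[0,-145,0],"rotation":[0,0,0]}]'

```text
t: 10.22
tool_pos: [0.472, -0.2787, 0.2086]
ee_rot: [-89.6, -0.5, -70.5]
contact_force: [-0.1, 0.4, -1.4]
opening: 0.0252
```

Run:
```python
from h import *
s=manip.sense();print(s['tool_pos'],s['qpos'].round(),s['opening'],s['contact_force'])
print(to([.544,.1095,.205],vert(-3.3),s))
```

```text
[ 0.47204409 -0.27866198  0.20857127] [ 49.  29. -32.  99.  19.  56.  30.] 0.025216741885474354 [-0.12773343  0.44377096 -1.35203831]
(array([-342. ,    2. ,  197.3]), array([-6.000e-02, -6.722e+01,  6.700e-01]))
```

>>> send_rows --deltas '[{"offset":[-15,0,9],"rotation":[0,-3,0]},{"offset":[-35,0,20],"rotation":[0,-8,0]},{"offset":[-60,0,35],"rotation":[0,-13,0]},{"offset":[-85,0,50],"rotation":[0,-18,0]},{"offset":[-112,0,65],"rotation":[0,-23,0]},{"offset":[-139,0,80],"rotation":[0,-28,0]},{"offset":[-166,0,96],"rotation":[0,-33,0]},{"offset":[-193,0,111],"rotation":[0,-38,0]},{"offset":[-220,0,127],"rotation":[0,-43,0]},{"offset":[-247,0,142],"rotation":[0,-48,0]},{"offset":[-272,0,157],"rotation":[0,-53,0]},{"offset":[-297,0,171],"rotation":[0,-58,0]},{"offset":[-320,0,184],"rotation":[0,-63,0]},{"offset":[-336,0,193],"rotation":[0,-67,0]},{"offset":[-342,0,197],"rotation":[0,-67,0.6]},{"offset":[-342,0,197],"rotation":[0,-67,0.6]},{"offset":[-342,0,197],"rotation":[0,-67,0.6]}]'

```text
t: 11.63
tool_pos: [0.5431, 0.1085, 0.2059]
ee_rot: [-90.1, 0.0, -3.6]
contact_force: [0.1, -0.2, -1.6]
opening: 0.0255
```

Run:
```python
from h import *
s=manip.sense();print(s['tool_pos'],s['qpos'].round(),s['opening'],s['contact_force'],s['qd'].round(1))
snap("wrist","pics/w10.png");snap("top","pics/t10.png",(110,100,290,235),4.3)
s=manip.sense();print(s['tool_pos'])
print(to([.544,.1095,.165],vert(-3.3),s))
```

```text
[0.54314322 0.10848088 0.20588617] [ 17.  35. -50.  98.  30.  61.  44.] 0.025531825270342496 [ 0.1384653  -0.16093964 -1.62852039] [ 1.5 -0.6  1.2  0.1  0.3  0.1  0.1]
[0.54347107 0.107283   0.20624932]
(array([ 0.4, 41.2,  2.3]), array([ 0.11, -0.39,  0.02]))
```

View pics/w10.png

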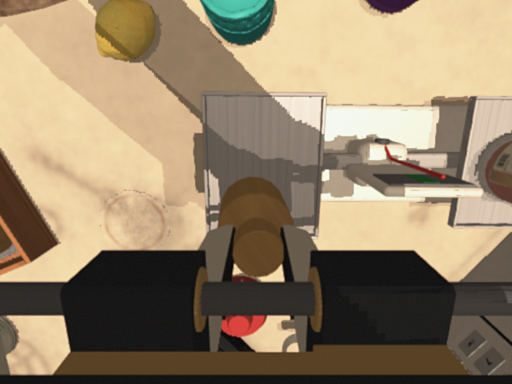

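View pics/t10.png

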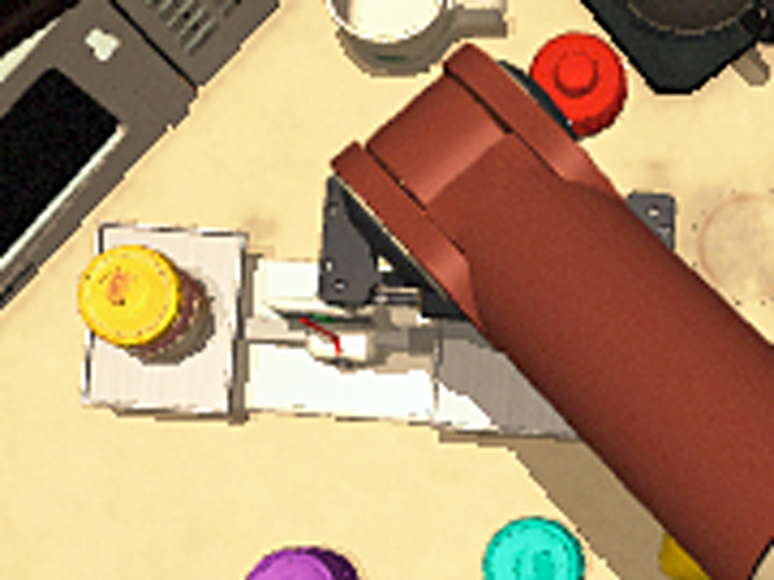

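Run:
```python
from h import *
s=manip.sense();s['tool_pos']=np.array([.5433,.1079,.206])
for c in [(204,95),(326,94),(317,236)]: print(wray(c,.111,s))
print(to([.544,.1095,.165],vert(-3.3),manip.sense()))
```

```text
[0.45852022 0.07079703 0.111     ]
[0.46398772 0.16672037 0.111     ]
[0.58381683 0.15778337 0.111     ]
(array([ 0.4, 41.2,  2.3]), array([ 0.11, -0.39,  0.02]))
```

>>> send_rows --deltas '[{"offset":[2,15,4],"rotation":[0,0,0]},{"offset":[2,30,4],"rotation":[0,0,0]},{"offset":[2,40,4],"rotation":[0,0,0]},{"offset":[2,44,4],"rotation":[0,0,0]},{"offset":[2,44,4],"rotation":[0,0,0]}]'

```text
t: 12.15
tool_pos: [0.5452, 0.1096, 0.1612]
ee_rot: [-90.2, 0.1, -3.8]
contact_force: [-0.7, 0.4, -1.3]
opening: 0.0253
```

>>> send_rows --deltas '[{"offset":[0,2,0],"rotation":[0,0,0]},{"offset":[0,4,0],"rotation":[0,0,0]},{"offset":[0,6,0],"rotation":[0,0,0]},{"offset":[0,6,0],"rotation":[0,0,0]}]'

```text
t: 12.48
tool_pos: [0.5455, 0.1093, 0.1555]
ee_rot: [-90.2, 0.1, -3.8]
contact_force: [0.9, -0.1, 1.1]
opening: 0.0253
```

>>> send_rows --deltas '[{"offset":[0,1.5,0],"rotation":[0,0,0]},{"offset":[0,3,0],"rotation":[0,0,0]}]'

```text
t: 12.65
tool_pos: [0.5458, 0.109, 0.153]
ee_rot: [-90.2, -0.0, -3.8]
contact_force: [-0.4, -2.5, 0.4]
opening: 0.025
```

>>> send_rows --claw 45 --deltas '[{"offset":[0,0,0],"rotation":[0,0,0]},{"offset":[0,0,0],"rotation":[0,0,0]},{"offset":[0,0,0],"rotation":[0,0,0]},{"offset":[0,0,0],"rotation":[0,0,0]},{"offset":[0,-20,0],"rotation":[0,0,0]},{"offset":[0,-50,0],"rotation":[0,0,0]},{"offset":[0,-75,0],"rotation":[0,0,0]},{"offset":[0,-90,0],"rotation":[0,0,0]},{"offset":[0,-90,0],"rotation":[0,0,0]}]'

```text
t: 13.4
tool_pos: [0.5476, 0.1113, 0.2467]
ee_rot: [-90.1, -0.4, -3.8]
contact_force: [0.0, 0.3, -0.5]
opening: 0.0451
```

Run:
```python
from h import *
s=manip.sense();print(s['tool_pos'],s['qd'].round(1),s['contact_force'])
snap("wrist","pics/w11.png");snap("scene","pics/s11.png",(140,90,330,230),4)
```

```text
[0.54761362 0.1112639  0.24669361] [-0.5  2.2  2.   4.1  1.2 -2.3 -1.1] [ 0.02602283  0.27446675 -0.47484937]
```

View pics/w11.png

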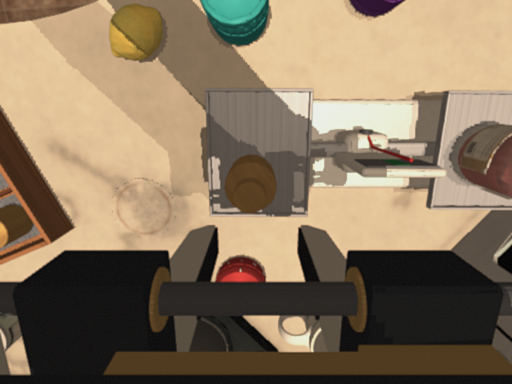

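View pics/s11.png

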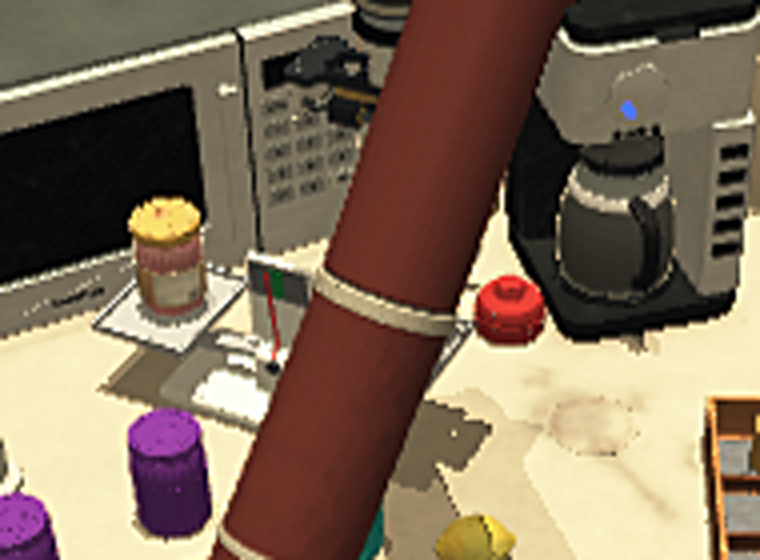

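>>> send_rows --deltas '[{"offset":[0,0,0],"rotation":[0,0,0]},{"offset":[0,0,0],"rotation":[0,0,0]},{"offset":[0,0,0],"rotation":[0,0,0]},{"offset":[0,0,0],"rotation":[0,0,0]}]'

```text
t: 13.83
tool_pos: [0.5454, 0.1093, 0.242]
ee_rot: [-90.3, 0.1, -3.8]
contact_force: [-0.1, 0.4, 0.1]
opening: 0.045
```

Run:
```python
from h import *
snap("scene","pics/s12.png",(195,145,235,195),10);snap("wrist","pics/w12.png",(300,70,500,220),4)
a=cv2.imread("pics/scene0.png")[145:195,195:235];b=cv2.imread("pics/s12.png")
cv2.imwrite("pics/cmp.png",np.hstack([cv2.resize(a,None,fx=10,fy=10,interpolation=cv2.INTER_CUBIC),b]))
```

```text
(no output)
```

View pics/cmp.png

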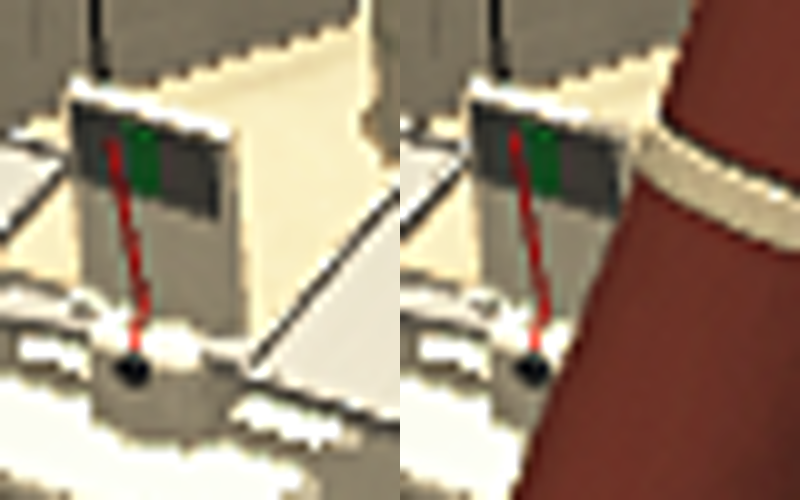

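View pics/w12.png

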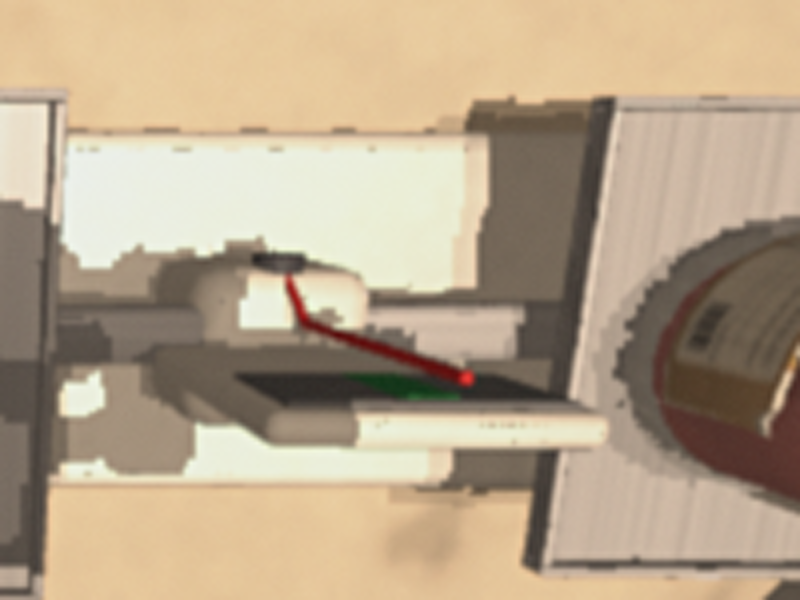

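Run:
```python
from h import *
s=manip.sense();print(s['tool_pos'])
print(to(case(.005,.002,.20),lean(0),s),to(case(.005,.002,.12),lean(0),s),case(.005,.002,.12))
```

```text
[0.54562223 0.10949306 0.24246512]
(array([  15. ,   44.1, -371.2]), array([ 0.22, 66.99,  0.14])) (array([  15. ,  124.1, -370.8]), array([ 0.22, 66.99,  0.14])) [ 0.53593309 -0.26206415  0.12      ]
```

>>> send_rows --deltas '[{"offset":[0,0,-12],"rotation":[0,4,0]},{"offset":[2,0,-40],"rotation":[0,9,0]},{"offset":[3,0,-70],"rotation":[0,14,0]},{"offset":[5,0,-100],"rotation":[0,20,0]},{"offset":[6,5,-130],"rotation":[0,26,0]},{"offset":[7,10,-160],"rotation":[0,32,0]},{"offset":[8,15,-190],"rotation":[0,38,0]},{"offset":[10,20,-220],"rotation":[0,44,0]},{"offset":[11,25,-250],"rotation":[0,50,0]},{"offset":[12,30,-280],"rotation":[0,55,0]},{"offset":[13,40,-310],"rotation":[0,60,0]},{"offset":[14,60,-340],"rotation":[0,65,0]},{"offset":[15,85,-362],"rotation":[0,67,0]},{"offset":[15,110,-371],"rotation":[0,67,0]},{"offset":[15,122,-371],"rotation":[0,67,0]},{"offset":[15,122,-371],"rotation":[0,67,0]},{"offset":[15,122,-371],"rotation":[0,67,0]},{"offset":[15,122,-371],"rotation":[0,67,0]}]'

```text
t: 15.43
tool_pos: [0.5375, -0.2603, 0.1237]
ee_rot: [-89.9, -0.3, -70.6]
contact_force: [0.4, 0.7, 0.6]
opening: 0.0449
```

Run:
```python
from h import *
s=manip.sense();print(s['tool_pos'],s['qd'].round(1))
snap("wrist","pics/w13.png");snap("scene","pics/s13.png",(130,100,390,260),3);snap("top","pics/t13.png",(110,110,260,220),5)
s=manip.sense();print(s['tool_pos'])
```

```text
[ 0.53749475 -0.26032657  0.12365038] [-0.1 -0.8  0.1 -0.4  0.3 -0.1  0. ]
[ 0.53712633 -0.26125254  0.12372462]
```

View pics/w13.png

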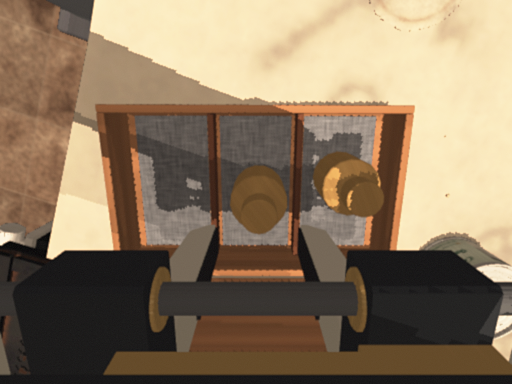

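View pics/s13.png

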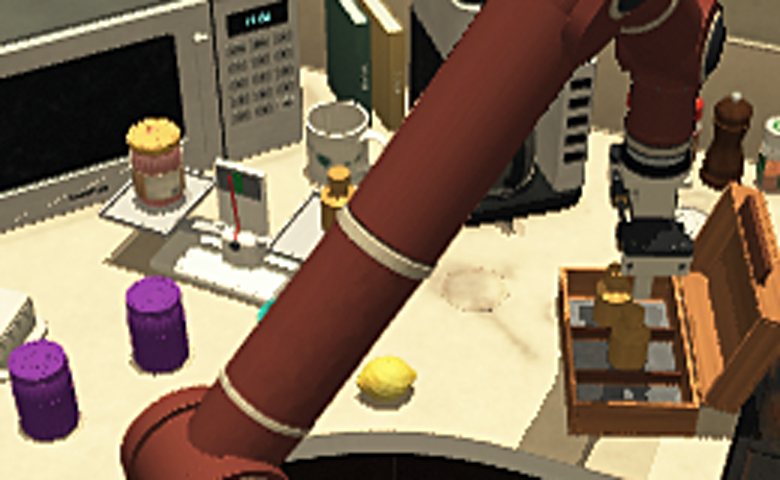

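View pics/t13.png

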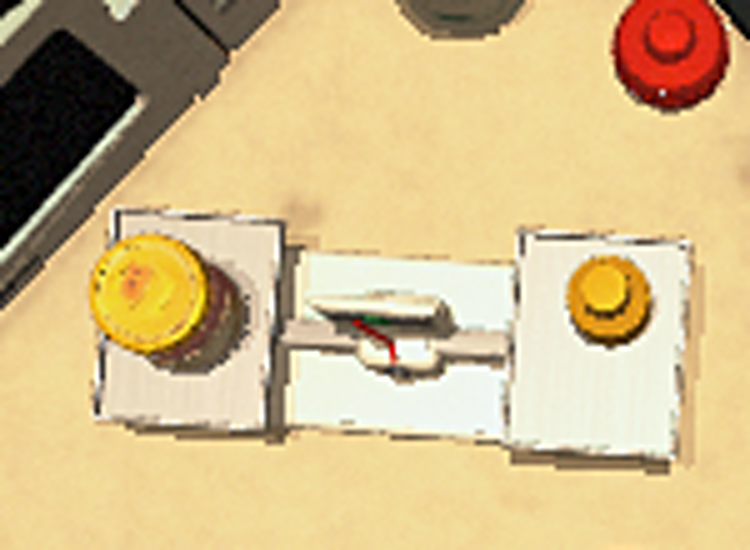

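Run:
```python
from h import *
s=manip.sense();s['tool_pos']=np.array([.5374,-.2605,.1237])
A=wray((260,214),.084,s);print(A,pose(s)[1].inv().apply(A-s['tool_pos'])*1000)
s=manip.sense();print(s['tool_pos'],to(np.r_[A[:2],.0605],lean(0),s))
```

```text
[ 0.53826741 -0.25820759  0.084     ] [-2.09747294 39.68986077  1.55341824]
[ 0.53712633 -0.26125254  0.12372462] (array([-2.8, 63.2,  2. ]), array([-0.03,  0.09,  0.32]))
```

>>> send_rows --deltas '[{"offset":[-2,15,2],"rotation":[0,0,0]},{"offset":[-2,32,2],"rotation":[0,0,0]},{"offset":[-2,48,2],"rotation":[0,0,0]},{"offset":[-2,62,2],"rotation":[0,0,0]},{"offset":[-2,64,2],"rotation":[0,0,0]},{"offset":[-2,64,2],"rotation":[0,0,0]}]'

```text
t: 16.08
tool_pos: [0.5385, -0.2586, 0.0598]
ee_rot: [-90.0, -0.3, -70.7]
contact_force: [-0.8, 0.4, 0.3]
opening: 0.045
```

>>> send_rows --claw 10 --deltas '[{"offset":[0,0,0],"rotation":[0,0,0]},{"offset":[0,0,0],"rotation":[0,0,0]},{"offset":[0,0,0],"rotation":[0,0,0]},{"offset":[0,0,0],"rotation":[0,0,0]},{"offset":[0,0,0],"rotation":[0,0,0]},{"offset":[0,0,0],"rotation":[0,0,0]}]'

```text
t: 16.58
tool_pos: [0.5389, -0.259, 0.0607]
ee_rot: [-90.0, -0.4, -70.7]
contact_force: [-1.3, 0.3, 5.1]
opening: 0.0249
```

>>> send_rows --deltas '[{"offset":[0,-15,0],"rotation":[0,0,0]},{"offset":[0,-40,0],"rotation":[0,0,0]},{"offset":[0,-70,0],"rotation":[0,0,0]},{"offset":[0,-100,0],"rotation":[0,0,0]},{"offset":[0,-135,0],"rotation":[0,0,0]},{"offset":[0,-165,0],"rotation":[0,0,0]},{"offset":[0,-185,0],"rotation":[0,0,0]},{"offset":[0,-190,0],"rotation":[0,0,0]}]'

```text
t: 17.25
tool_pos: [0.5401, -0.2579, 0.2543]
ee_rot: [-89.6, -0.6, -70.7]
contact_force: [1.0, 0.3, -2.6]
opening: 0.0247
```

Run:
```python
from h import *
s=manip.sense();print(s['tool_pos'],s['opening'],s['contact_force'])
print(to([.494,.114,.25],vert(-3.5),s))
```

```text
[ 0.54013415 -0.25793841  0.2543466 ] 0.024675262907261325 [ 0.96455844  0.34101489 -2.56643077]
(array([-366.3,    1. ,   79.5]), array([ 4.000e-02, -6.718e+01,  7.500e-01]))
```

>>> send_rows --deltas '[{"offset":[-15,0,3],"rotation":[0,-3,0]},{"offset":[-38,0,8],"rotation":[0,-8,0]},{"offset":[-64,0,14],"rotation":[0,-13,0]},{"offset":[-92,0,20],"rotation":[0,-18,0]},{"offset":[-120,0,26],"rotation":[0,-23,0]},{"offset":[-148,0,32],"rotation":[0,-28,0]},{"offset":[-176,0,38],"rotation":[0,-33,0]},{"offset":[-204,0,44],"rotation":[0,-38,0]},{"offset":[-232,0,50],"rotation":[0,-43,0]},{"offset":[-260,0,56],"rotation":[0,-48,0]},{"offset":[-288,0,62],"rotation":[0,-53,0]},{"offset":[-316,0,68],"rotation":[0,-58,0]},{"offset":[-342,0,74],"rotation":[0,-63,0]},{"offset":[-360,0,78],"rotation":[0,-67,0]},{"offset":[-366,0,81],"rotation":[0,-67,0.7]},{"offset":[-366,0,81],"rotation":[0,-67,0.7]},{"offset":[-366,0,81],"rotation":[0,-67,0.7]},{"offset":[-366,0,81],"rotation":[0,-67,0.7]}]'

```text
t: 18.75
tool_pos: [0.4955, 0.1122, 0.25]
ee_rot: [-90.2, 0.1, -3.9]
contact_force: [-0.5, -0.2, -1.8]
opening: 0.025
```

Run:
```python
from h import *
s=manip.sense();print(s['tool_pos'],s['opening'],s['contact_force'],s['ee_rot'])
snap("wrist","pics/w14.png")
s=manip.sense();print(s['tool_pos'])
print(to([.4915,.112,.160],vert(-3.5),s))
```

```text
[0.49551257 0.1121663  0.24997798] 0.025035691969605107 [-0.47827689 -0.24059027 -1.81636011] [-9.01624704e+01  7.49541659e-02 -3.86245217e+00]
[0.49564431 0.11219289 0.25023485]
(array([-4.1, 90.2, -0.2]), array([ 0.15, -0.38, -0.04]))
```

View pics/w14.png

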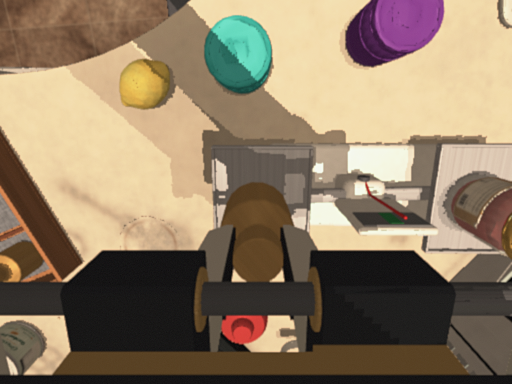

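>>> send_rows --deltas '[{"offset":[-4,20,0],"rotation":[0,0,0]},{"offset":[-4,45,0],"rotation":[0,0,0]},{"offset":[-4,68,0],"rotation":[0,0,0]},{"offset":[-4,82,0],"rotation":[0,0,0]},{"offset":[-4,89,0],"rotation":[0,0,0]},{"offset":[-4,90,0],"rotation":[0,0,0]}]'

```text
t: 19.3
tool_pos: [0.4911, 0.1107, 0.1589]
ee_rot: [-90.2, 0.2, -4.0]
contact_force: [0.4, 0.9, -2.2]
opening: 0.0251
```

>>> send_rows --deltas '[{"offset":[0,2,0],"rotation":[0,0,0]},{"offset":[0,4,0],"rotation":[0,0,0]},{"offset":[0,6,0],"rotation":[0,0,0]},{"offset":[0,8,0],"rotation":[0,0,0]},{"offset":[0,10,0],"rotation":[0,0,0]}]'

```text
t: 19.72
tool_pos: [0.4915, 0.1105, 0.1494]
ee_rot: [-90.2, 0.1, -4.0]
contact_force: [0.5, -0.6, -0.9]
opening: 0.0253
```

>>> send_rows --deltas '[{"offset":[0,2,0],"rotation":[0,0,0]},{"offset":[0,4,0],"rotation":[0,0,0]},{"offset":[0,4,0],"rotation":[0,0,0]},{"offset":[0,4,0],"rotation":[0,0,0]}]'

```text
t: 20.05
tool_pos: [0.4916, 0.1104, 0.1454]
ee_rot: [-90.2, 0.1, -4.0]
contact_force: [0.1, -1.7, 0.7]
opening: 0.0251
```

>>> send_rows --claw 45 --deltas '[{"offset":[0,0,0],"rotation":[0,0,0]},{"offset":[0,0,0],"rotation":[0,0,0]},{"offset":[0,0,0],"rotation":[0,0,0]},{"offset":[0,0,0],"rotation":[0,0,0]},{"offset":[0,0,0],"rotation":[0,0,0]},{"offset":[0,-20,0],"rotation":[0,0,0]},{"offset":[0,-50,0],"rotation":[0,0,0]},{"offset":[0,-85,0],"rotation":[0,0,0]},{"offset":[0,-110,0],"rotation":[0,0,0]},{"offset":[0,-110,-30],"rotation":[0,0,0]},{"offset":[0,-110,-65],"rotation":[0,0,0]},{"offset":[0,-110,-105],"rotation":[0,0,0]},{"offset":[0,-110,-145],"rotation":[0,0,0]},{"offset":[0,-110,-180],"rotation":[0,0,0]},{"offset":[0,-110,-200],"rotation":[0,0,0]},{"offset":[0,-110,-200],"rotation":[0,0,0]},{"offset":[0,-110,-200],"rotation":[0,0,0]},{"offset":[0,-110,-200],"rotation":[0,0,0]}]'

```text
t: 21.55
tool_pos: [0.4779, -0.0871, 0.2565]
ee_rot: [-90.2, 0.1, -3.9]
contact_force: [0.3, 1.0, -0.0]
opening: 0.0449
```

Run:
```python
from h import *
s=manip.sense();print(s['tool_pos'],s['contact_force'])
snap("scene","pics/s15.png",(130,100,390,260),3);snap("top","pics/t15.png",(110,100,410,240),2.6)
t=cv2.imread("pics/t15.png")
```

```text
[ 0.47790807 -0.08707573  0.25648829] [ 0.26660891  0.9939252  -0.04560656]
```

View pics/s15.png

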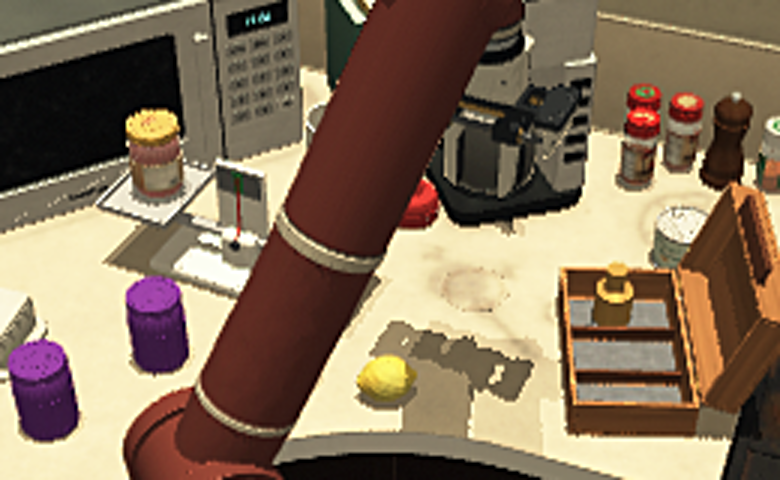

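View pics/t15.png

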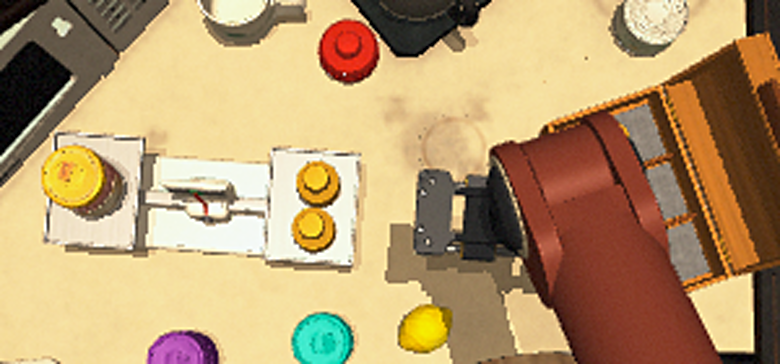

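Both weights now stand on the pan (top crop 318,184 and 313,230) and the pointer has moved to about the middle of the band. I'll take one close check once it has settled.

Run:
```python
from h import *
a=cams.get_image("scene")[145:195,195:235,::-1];b=cams.get_image("top")[135:205,160:245,::-1]
cv2.imwrite("pics/f.png",np.hstack([cv2.resize(a,(400,500),interpolation=cv2.INTER_CUBIC),cv2.resize(b[:, :],(400,500),interpolation=cv2.INTER_CUBIC)]))
print(manip.sense()['t'])
```

```text
21.75
```

View pics/f.png

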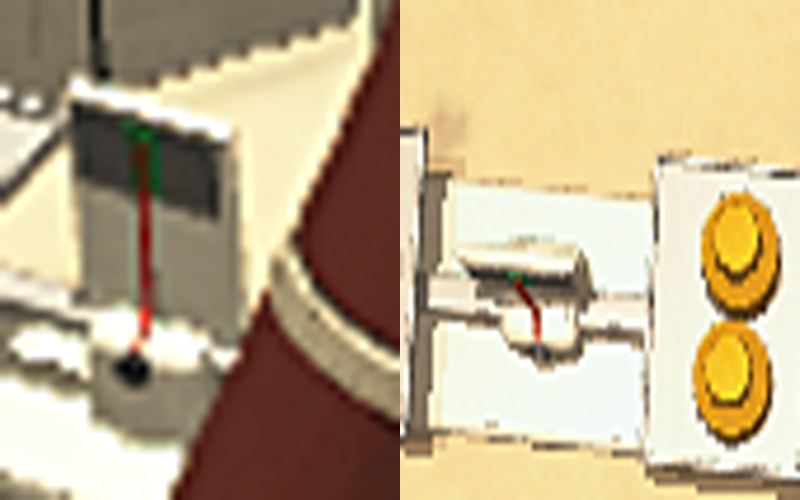

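```bash
python3 -c "
from cell import ticket
print(ticket.close_job())"
```

```text
the job is handed in; nothing more can be done
None
```

The job is done and handed in at about 21.8 s of the 67 s allowed; I don't have the verdict.

**Lid:** I hooked it under its lip and swung it back along its arc to about 109° (1.90 rad). The last slow push met the stop with a short rise to about 31 N. That is more than the 2 to 4 N that moves the lid, though under the 40 N limit. I backed off at once, and the lid stayed open.

**Weighing:** One weight left the red pointer clearly outside the green band. I then set the nearest and middle weights side by side, upright, on the weight pan.

**Last checks:**
- The scene and top pictures show the pointer in the middle of the green band.
- The jar is on its pan, the spare weight is in its far compartment, and the other things looked unmoved.
- The arm is clear, with about 1 N measured in free air.

**Disagreement:** Some wrist-camera positions differed from the top camera's by up to about 10 mm. The arm was still settling when I read its pose, so I corrected those positions before each grasp. Both grasps held.

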